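# Load the pack test dock and lock its guard

### The arm

A 7-joint arm with a two-finger parallel gripper is mounted at the origin on a cart in front of the work surface, level with it; the furniture and walls round the work are solid. World frame = base frame: x ahead of the robot, y to its left, z up, the work surface at z = 0. Lengths are in m, angles in degrees, forces in N, time in s.
With the tool pointing down it reaches from about 0.4 to 0.85 m from the base axis. Payload 4.5 kg.
Tool frame: the origin (TCP) lies between the finger pads; the fingertips stand 17 mm ahead of it and the grasp point (between the pads) lies 2 mm behind it (ctrl.tip_extent is the distance from the TCP to the fingertips, in m); z points along the fingers, y is the line along which they close (so a half turn about z gives the same grasp; the last joint's range is limited). The gripper opens to 85 mm and grips with 20 to 120 N. Pads are 22 mm wide; open, the fingers measure 114 mm over their backs; the gripper's body (76 mm by 85 mm) begins 54 mm behind the grasp point. The pads swing forward as they close: fully open they stand 13 mm farther back than shut.
Start: joints at [-74.152, 39.483, -11.15, 89.685, 9.013, 51.709, -12.324], TCP at [0.15, 0.607, 0.248] pointing down, gripper open.
Joint ranges: [-172.22, 172.22], [-26.19, 119.32], [-84.43, 86.54], [7.71, 146.69], [-57.33, 237.33], [2.42, 119.75], [-152.13, 152.13]. Speed limits (degrees/s): [147.25, 147.25, 180, 180, 180, 180, 180].

### API

Orientations are given as a 3x3 rotation matrix whose columns are the frame's x, y, z axes.
In Python, from workcell import ctrl gives the robot as it stands. The module is installed in compiled form; this text tells all that it offers.
- The arm moves only by the tool apply_moves, never from a script. Its argument "plan" is a list of rows, each an object with "translation": the shift along the tool's x, y, z scaled (see below), a list of three; "rot": the turn, a rotation vector about the tool's x, y, z scaled (see below), a list of three; "claw": the opening, from 0 (shut) to 1 (fully open). A call has exactly 8 rows; each row is the pose to reach, as a shift and turn from the pose commanded when the call began, along the tool's axes at that moment; what a row does not reach only later rows make up. The controller multiplies each number of a shift by 0.3 m and each number of a turn by 90 degrees. A row lasts 1/10 s, in which the tool goes at most 50 mm and 8.59 degrees, less where a joint would pass 70% of its speed; a pose out of reach is approached as far as the arm can. A call with a number of a shift or a turn outside -1 to 1 is refused whole. A call with a gripper value outside its range is refused whole. The fingers move at their own pace and stop on an object; "grip_force" is the grip in N (left out, the last holds). Time passes only in rows, so rows that repeat a pose let the fingers close, or fill a call up. It gives the time, the measured TCP pose, the force, the opening and the grip force at its end, in the units of the state.
- ctrl.read_state(): the state, without advancing time (a new reading comes with each control period).
- ctrl.snapshot(name): name is "scene" or "top" or "wrist"; returns a dict with "pixels" (480x640x3 uint8, blue, green, red), "z_map" (480x640 float32, m along the optical axis (not along the pixel's ray), 0 where there is no reading), "fx", "fy", "cx", "cy" (pixels), "R" (3x3) and "t" (3): a world point X has camera coordinates R X + t; the wrist camera has in their place "tool_from_camera" (4x4, takes a point from camera to tool coordinates, whose origin is the TCP and whose axes are the flange's). Camera axes: x right, y down, z forward; pixel columns grow to the right and rows downward; lengths in m; the calibration is good to about 2 mm. A picture is of the moment at which its call begins: read the wrist's pose just before it.
- ctrl.job_done(): hands the job in; it is judged then, once.
The state is a dict: "clock": time; "joint_pos": joint angles; "joint_velocities": joint speeds; "tau": joint torques, N m; "tcp_pos": TCP position; "orientation": TCP orientation; "ft_force": force on the tool from outside, world axes, zero at the start; "ft_torque": the same for the moment, N m; "opening": opening from 0.0 (shut) to 1.0 (fully open); "gripper_force": force on a finger pad.
Only numpy, scipy, OpenCV 4.12 (cv2) and the standard library are available. Lean on these libraries where they do the work, as an engineer would, in place of code of your own. Each camera call takes 0.05 s, during which the arm holds its last target. There are 200 camera calls.

### The job

Set the tall eight-cell battery pack into the sloping test dock so that it sits square on the bay floor between the two guide rails, lowered in without dropping it, then swing the clear guard shut over it and lock the guard with its quarter-turn latch: turn the T-handle until it lines up with the slot (handle pointing up and down the slope), push it fully in, and turn it clockwise a quarter turn until it stops and clicks up into its notch. Leave the other cell block, the glue bottle and the parts bin where they stand.

Things in the scene. Friction and masses are not known exactly. Their poses are not given: they have to be found in the camera images.
- pack: the pack to load: eight lilac cells standing in two rows of four, a block 43 x 86 x 70 mm (x, y, z), 0.55 kg (to +-20 %), standing upright on the bench, yaw anywhere within +-1.5 rad, at the left or the right of the dock. Origin at the centre of its underside, z up, x along its 43 mm width (grip it across this), y along its 86 mm length. Either way round is right in the dock.
- cell_block: another, lower block of lilac cells lying on its side, 72 x 97 x 59 mm, loose, at the opposite side of the dock from the pack. Not to be moved. Origin at the centre of its underside.
- glue_bottle: white squeeze bottle, diameter 38, 96 mm tall, loose, standing close to the dock's left flank. Not to be moved. Origin at the centre of its underside.
- parts_bin: small blue open bin, 108 x 74 x 45 mm, loose, standing close to the dock's right flank. Not to be moved. Origin at the centre of its underside.
- test_dock: grey steel test dock, fixed to the bench, 196 mm deep (x), 152 mm wide (y), 143 mm high at the back. Origin at the centre of its underside, z up, x pointing from its low front to its high back. From its 60 mm high front edge (x = -98 mm) its face rises backwards at 30 deg over 142 mm; the normal of the face, along which the pack goes in and the latch is pressed, leans 30 deg from vertical towards the dock's front. The top behind the face is flat, 143 mm high.
- cradle: the floor of the bay, parallel to the sloping face and 77 mm below the rim. Origin at the floor's centre: x up the slope, y across to the left, z the normal of the face. The bay is 97 mm long (x) and 124 mm wide (y) at all depths; on the floor two black rails along x, 28 mm high, leave 49 mm between them, widening to 63 mm over their top 10 mm. The seated pack stands on the floor between the rails, its 86 mm length along x, its top 7 mm below the rim.
- cover (a joint): opening angle (rad) of the guard: 0 shut on the rim, largest 2.2. A stiff friction hinge (0.3 N m) holds it at any angle. The guard is a flat plate 4 mm thick, 164 mm long from hinge to free edge and 146 mm wide: an aluminium frame with a clear window, 0.3 kg. The hinge axis lies along the top edge of the sloping face, parallel to the dock's y, in the dock's frame at x = 43, z = 144 mm; the free edge is the low front one when shut.
- cover_edge (a point): middle of the guard's free edge, 164 mm from the hinge axis. Axes: x along the plate from the free edge to the hinge, y along the hinge, z the outward normal of the guard (out of the dock when shut).
- latch_grip (a point): centre of the T-handle's bar, on the latch's axis, which stands square on the guard's flange 30 mm from the middle of the free edge. The black bar is 60 long, 12 thick and 22 mm high (along z), to be gripped across its 12 mm; x along the bar, z along the axis, outward. Sprung out, the bar's centre stands 29 mm above the guard's outer face (its underside 18 mm above); pressed fully in, 15 mm.
- latch_turn (a joint): turn of the T-handle (rad), growing clockwise seen from outside. 0: bar along the slope (up and down), cross pin lined up with the slot; within about 0.1 of this the pin enters. End stops at -0.95 and 1.6. Locked from 1.3 to the stop. Stays where it is left (0.03 N m of friction).
- latch_push (a joint): how far the latch is pressed in (m): 0 sprung out, 0.014 at the bottom, against a spring of 4 N rising to 13 N. Not lined up, its cross pin strikes the plate at 0.002. At the bottom it turns freely; turned from 0.009 or deeper the bevelled pin draws itself down, from less it is thrown out. Let go at 1.3 to 1.6 rad it springs back to 0.011, in its notch: locked.

How it is judged (in metres and radians):
On the way, in this order (a step that is already met when the one before it is completed fails the run):
1. the pack sits on the bay floor between the rails (z of pack in the frame of cradle between -0.004 and 0.004 m and y of pack in the frame of cradle between -0.005 and 0.005 m and angle between the z axis of pack and the z axis of cradle, either way round below 0.06 rad), for 0.2 s.
2. the guard is shut (value of joint cover below 0.03 rad), for 0.1 s.
At the end, for the whole second after the job is handed in: the pack stands on the bay floor (within 4 mm of the floor, 5 mm of the middle between the rails, 0.06 rad of square to the floor), the guard is shut within 0.03 rad, and the latch is locked: turned beyond 1.2 rad and sprung back into its notch (pressed in between 9 and 12.5 mm); all at rest (all of step 1 and value of joint cover below 0.03 rad and value of joint latch_turn above 1.2 rad and value of joint latch_push between 0.009 and 0.0125 m and linear speed of pack below 0.02 m/s); the robot touches nothing.
It fails at once if the pack was dropped or knocked over (faster than 0.4 m/s while no finger touches it) (linear speed of pack above 0.4 m/s and contact force between pack and the fingers below 0.1 N).
It fails at once if a bystander (cell block, glue bottle or parts bin) moved more than 30 mm (distance of any of cell_block, glue_bottle, parts_bin from where it was at the start of the episode above 0.03 m).
It also fails if it takes over 67 s, if anything falls off the work surface, if the arm or the gripper's body presses on something with over 40 N, if the wrist force passes 120 N, or if a joint passes its speed limit or range.

## Working session

There is one attempt and no reset: what is moved stays moved. The work goes in short steps, Python scripts to look and compute and a tool call to move; the robot and the scene stay as the last step left them, time stands still between calls to the robot, and variables do not carry over. Pictures are saved under pics/ and viewed, at most 10 in all, crops included, and the job is handed in when it is done.

Besides the shell and the picture viewer there is one more tool, called after "Emit:" as name(argument=value, ...), one argument or row to a line, values as JSON. apply_moves: Moves the arm, as the interface text tells. Shifts and turns lie within -1 to 1; 1 stands for 0.3 m of shift or 90 degrees of turn. Its arguments: {"type":"object","properties":{"plan":{"type":"array"},"grip_force":{"type":"number"}},"required":["plan"]}

```bash
mkdir -p pics; python3 - <<'E'
from workcell import ctrl
import cv2,numpy as np
s=ctrl.read_state();print({k:np.round(v,3).tolist() for k,v in s.items()}, ctrl.tip_extent)
for n in("scene","top"):
    p=ctrl.snapshot(n);cv2.imwrite(f"pics/{n}0.png",p["pixels"]);np.savez(n+"0.npz",**p)
    print(n,p["fx"],p["cx"],p["cy"],np.round(p["R"],3).tolist(),p["t"])
E
```

```text
{'clock': 0.0, 'joint_pos': [-74.152, 39.537, -11.146, 89.747, 9.012, 51.708, -12.322], 'joint_velocities': [-0.204, -0.017, -0.013, -0.014, -0.011, -0.063, 0.072], 'tau': [-0.0, -53.96, -1.267, -15.855, 0.009, 0.009, -0.0], 'tcp_pos': [0.15, 0.606, 0.247], 'orientation': [[-0.971, 0.24, -0.0], [0.24, 0.971, -0.002], [-0.0, -0.002, -1.0]], 'ft_force': [0.07, -0.34, -0.166], 'ft_torque': [0.013, 0.017, 0.045], 'gripper_force': 0.0, 'opening': 1.001} 0.017
scene 448.1043739557724 316.4423360801008 237.38050355699374 [[0.862, -0.507, 0.01], [-0.371, -0.645, -0.668], [0.345, 0.572, -0.744]] [-0.48268893  0.26184408  0.88059135]
top 602.9773243195125 325.545697229948 238.1298133269628 [[0.05, -0.999, 0.004], [-0.976, -0.05, -0.211], [0.211, 0.007, -0.977]] [-0.01469767  0.56846284  1.21279617]
```

View pics/scene0.png

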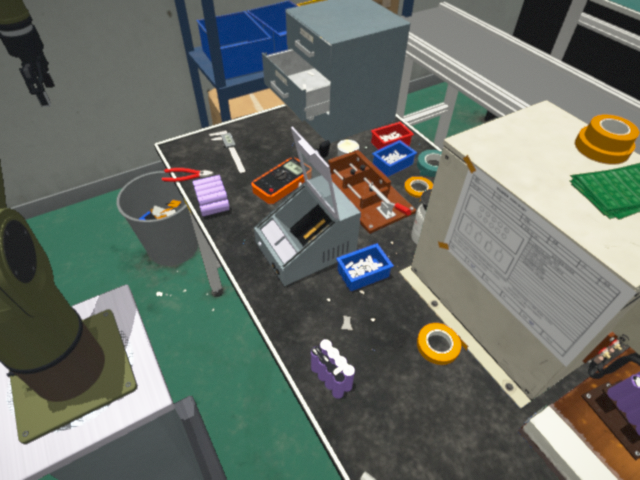

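View pics/top0.png

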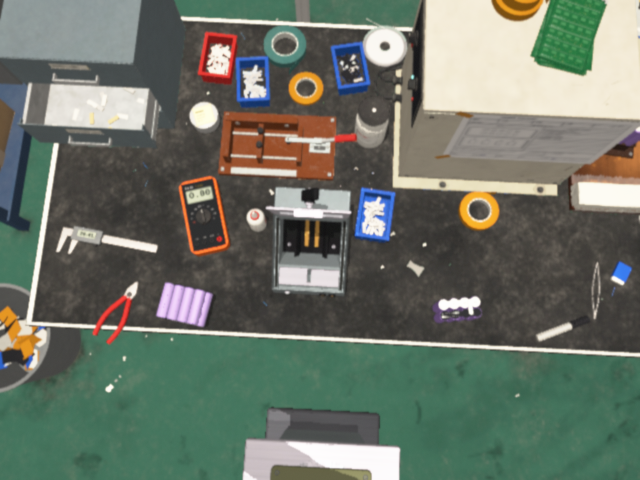

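The pack stands to the right of the dock (top view about 457,308), with the cell block at the left (185,305), the glue bottle at (257,219), the bin at (375,215) and the dock at (312,245). The guard is open, roughly upright, with the latch at (311,195). Next I'll turn these into positions using depth.

```bash
cat > h.py <<'E'
import numpy as np,cv2
from workcell import ctrl
def cloud(p,R=None,t=None):
    z=p["z_map"].astype(float);v,u=np.mgrid[:480,:640]
    c=np.stack([(u-p["cx"])/p["fx"]*z,(v-p["cy"])/p["fy"]*z,z],-1)
    if R is None: R,t=p["R"],p["t"]
    w=(c-t)@R; w[z==0]=np.nan
    return w
def wrist():
    s=ctrl.read_state();p=ctrl.snapshot("wrist");T=p["tool_from_camera"]
    W=np.eye(4);W[:3,:3]=s["orientation"];W[:3,3]=s["tcp_pos"];M=W@T
    R=M[:3,:3].T;p=dict(p);p["R"]=R;p["t"]=-R@M[:3,3];return s,p
def rect(xy):
    (c,sz,a)=cv2.minAreaRect(xy.astype(np.float32)*1000);return np.round(c,1),np.round(sz,1),round(a,1)
E
python3 - <<'E'
from h import *
P={n:dict(np.load(n+"0.npz")) for n in("scene","top")}
C={n:cloud(P[n]) for n in P}
t=C["top"]
def sub(n,u0,u1,v0,v1):return C[n][v0:v1,u0:u1].reshape(-1,3)
for nm,b in dict(pack=(425,490,285,330),block=(150,220,275,335),bottle=(240,270,200,238),bin=(350,400,180,245)).items():
    q=sub("top",*b);q=q[q[:,2]>0.012];zt=np.percentile(q[:,2],95);h=q[q[:,2]>zt-0.01]
    print(nm,len(q),round(zt,4),"top",rect(h[:,:2]),"all",rect(q[:,:2]))
q=sub("scene",300,365,330,405);q=q[q[:,2]>0.012];zt=np.percentile(q[:,2],95);print("pack scene",zt,rect(q[q[:,2]>zt-.01][:,:2]),rect(q[:,:2]))
q=sub("top",262,356,180,300);q=q[q[:,2]>0.03]
print("dock",rect(q[q[:,2]<0.15][:,:2]))
f=q[(q[:,2]>0.139)&(q[:,2]<0.147)];print("flat top",rect(f[:,:2]))
g=q[q[:,2]>0.16];print("guard",len(g),np.round(g.min(0),3),np.round(g.max(0),3))
for v in range(182,300,6):print(v,np.round(t[v,[276,290,311,330,345]],3).tolist())
E
```

```text
pack 962 0.0733 top (array([ 433.7, -267.3]), array([41.8, 87. ]), 8.3) all (array([ 433.1, -267.2]), array([43. , 87.5]), 7.9)
block 1738 0.0609 top (array([416.2, 308. ]), array([87.6, 73. ]), 80.2) all (array([417.4, 315.8]), array([127.2,  73.1]), 80.5)
bottle 333 0.0932 top (array([586. , 140.1]), array([73.5,  6.4]), 51.7) all (array([586.9, 151.9]), array([87.2, 37.6]), 36.9)
bin 1182 0.0476 top (array([622.6, -76.8]), array([ 96.5, 129. ]), 84.7) all (array([622.6, -76.8]), array([ 96.5, 129. ]), 84.7)
pack scene 0.07144588507262235 (array([ 434.6, -268.3]), array([43., 87.]), 7.4) (array([ 434.4, -268.4]), array([43.3, 86.8]), 8.0)
dock (array([551.3,  53.1]), array([201.8, 201.1]), 89.0)
flat top (array([617.6,  44.7]), array([151.6,  66.4]), 89.8)
guard 861 [ 0.552 -0.027  0.161] [0.611 0.118 0.311]
182 [[0.706, 0.133, -0.001], [0.705, 0.101, 0.006], [0.709, 0.054, 0.001], [0.71, 0.011, 0.004], [0.714, -0.023, -0.001]]
188 [[0.649, 0.118, 0.142], [0.65, 0.09, 0.144], [0.695, 0.053, 0.003], [0.697, 0.01, 0.004], [0.699, -0.023, 0.003]]
194 [[0.636, 0.117, 0.143], [0.638, 0.
[... 1414 characters left out ...]
0.089], [0.501, 0.084, 0.083], [0.503, 0.041, 0.088], [0.505, 0.002, 0.087], [0.506, -0.029, 0.091]]
272 [[0.488, 0.112, 0.078], [0.491, 0.084, 0.069], [0.493, 0.04, 0.075], [0.495, 0.001, 0.072], [0.495, -0.029, 0.08]]
278 [[0.477, 0.112, 0.071], [0.479, 0.083, 0.067], [0.481, 0.04, 0.068], [0.483, 0.001, 0.067], [0.483, -0.03, 0.076]]
284 [[0.466, 0.112, 0.062], [0.468, 0.083, 0.056], [0.47, 0.04, 0.057], [0.472, -0.0, 0.055], [0.481, -0.033, 0.001]]
290 [[0.455, 0.112, 0.049], [0.455, 0.082, 0.058], [0.457, 0.039, 0.062], [0.459, -0.001, 0.061], [0.468, -0.033, 0.002]]
296 [[0.448, 0.116, -0.001], [0.45, 0.085, -0.005], [0.451, 0.04, 0.003], [0.45, -0.001, 0.034], [0.456, -0.034, -0.001]]
```

```bash
python3 - <<'E'
from h import *
for n,b in(("top",(255,362,180,300)),("scene",(245,365,120,290))):
    p=dict(np.load(n+"0.npz"));c=cloud(p)
    q=c[b[2]:b[3],b[0]:b[1]].reshape(-1,3);q=q[np.isfinite(q).all(1)]
    m=(np.abs(q[:,2]-.06-(q[:,0]-.455)*.577)<.012)&(q[:,0]<.59)&(q[:,1]>-.05)&(q[:,1]<.14)
    f=q[m]
    for i in range(3):
        A=np.c_[f[:,:2],np.ones(len(f))];k=np.linalg.lstsq(A,f[:,2],rcond=None)[0];r=f[:,2]-A@k;f=f[np.abs(r)<.005]
    print(n,len(f),"plane",k,"slope deg",np.degrees(np.arctan(np.hypot(k[0],k[1]))),"yaw",np.degrees(np.arctan2(k[1],k[0])))
    lo,hi,xs=[],[],np.arange(.465,.585,.01)
    for x in xs:
        y=f[np.abs(f[:,0]-x)<.006][:,1];lo.append(y.min());hi.append(y.max())
    print("right edge fit",np.polyfit(xs-.55,lo,1),"left",np.polyfit(xs-.55,hi,1))
    t=q[(np.abs(q[:,2]-.143)<.006)&(q[:,0]>.60)];
    ys=np.arange(-.02,.11,.01);bk=[t[np.abs(t[:,1]-y)<.006][:,0].max() for y in ys if (np.abs(t[:,1]-y)<.006).any()]
    print("back x",np.round(bk,3))
    fl=q[(q[:,2]<.075)&(q[:,2]>.02)&(q[:,0]<.49)];print("front", [round(fl[np.abs(fl[:,1]-y)<.006][:,0].min(),3) for y in ys if (np.abs(fl[:,1]-y)<.006).any()])
    g=q[(q[:,2]>.17)];
    import sys
    for z in(.18,.2,.22,.24,.26,.28,.3):
        s=g[np.abs(g[:,2]-z)<.006];print(z,len(s),np.round([s[:,0].min(),np.median(s[:,0]),s[:,0].max(),s[:,1].min(),s[:,1].max()],3) if len(s) else "")
E
cat > crop.py <<'E'
E
python3 - <<'E'
import cv2
a=cv2.imread("pics/scene0.png")[110:290,230:400];b=cv2.imread("pics/top0.png")[175:300,260:360]
a=cv2.resize(a,None,fx=2.6,fy=2.6,interpolation=2);b=cv2.resize(b,(374,468),interpolation=2)
import numpy as np;cv2.imwrite("pics/crop1.png",np.hstack([a[:468,:420],b]))
E
rm crop.py
```

```text
top 1564 plane [ 0.61539505 -0.00357894 -0.22483156] slope deg 31.608368248693445 yaw -0.3332099313450671
right edge fit [-0.00580075 -0.03054198] left [-0.00521083  0.1204381 ]
back x [0.65  0.65  0.649 0.651 0.651 0.65  0.625 0.616 0.65  0.65  0.652 0.652
 0.651]
front [np.float64(0.454), np.float64(0.45), np.float64(0.45), np.float64(0.451), np.float64(0.45), np.float64(0.454), np.float64(0.454), np.float64(0.454), np.float64(0.454), np.float64(0.454), np.float64(0.452), np.float64(0.451), np.float64(0.452)]
0.18 11 [ 0.585  0.586  0.588 -0.026  0.08 ]
0.2 15 [ 0.582  0.583  0.584 -0.016  0.108]
0.22 22 [ 0.577  0.579  0.58  -0.026  0.115]
0.24 13 [ 0.573  0.575  0.576 -0.017  0.088]
0.26 37 [ 0.569  0.591  0.611 -0.025  0.108]
0.28 117 [ 0.565  0.582  0.609 -0.023  0.114]
0.3 421 [ 0.552  0.563  0.605 -0.027  0.118]
scene 1092 plane [ 0.60128774 -0.00500089 -0.2178082 ] slope deg 31.018852361454336 yaw -0.47651569919724357
right edge fit [ 0.00057705 -0.03302842] left [-0.01763504  0.12098655]
back x [0.652 0.652 0.652 0.65  0.652 0.652 0.652 0.65  0.652 0.652 0.651 0.65 ]
front [np.float64(0.455), np.float64(0.452), np.float64(0.451), np.float64(0.452), np.float64(0.452), np.float64(0.455), np.float64(0.455), np.float64(0.456), np.float64(0.455), np.float64(0.456), np.float64(0.454), np.float64(0.452), np.float64(0.456)]
0.18 94 [ 0.587  0.588  0.592 -0.029  0.117]
0.2 103 [ 0.583  0.585  0.588 -0.029  0.114]
0.22 109 [ 0.579  0.58   0.582 -0.029  0.117]
0.24 115 [ 0.575  0.576  0.579 -0.029  0.116]
0.26 129 [ 0.564  0.572  0.61  -0.029  0.115]
0.28 156 [ 0.56   0.569  0.61  -0.028  0.115]
0.3 304 [ 0.552  0.564  0.605 -0.03   0.115]
```

View pics/crop1.png

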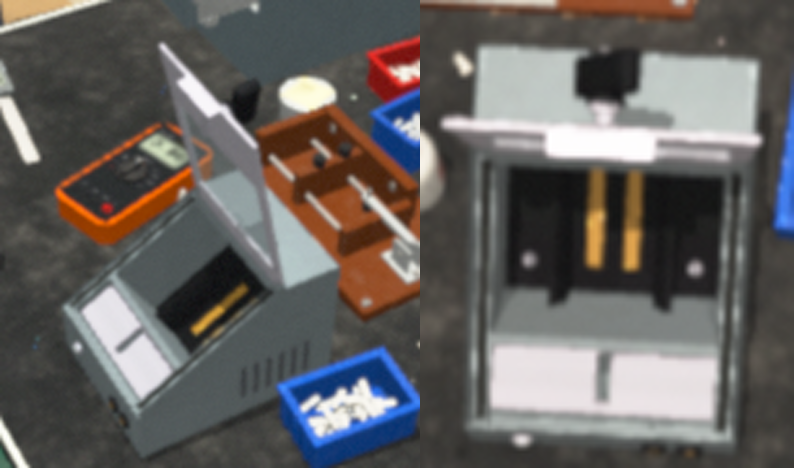

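The picture shows the guard leaning back about 1.87 rad, with the latch behind it and the bay with its two rails in front. The dock origin is at about (0.5525, 0.0447) with yaw near 0. The pack is at (0.434, -0.268) and both views agree on its yaw of about 8°. Now I'll write a move calculator.

```bash
cat >> h.py <<'E'
from scipy.spatial.transform import Rotation as Ro
def down(az,tilt=0):
    """tool x at azimuth az (deg) pointing down, then tilted about world y by -tilt deg (tool z leans to +x)"""
    a=np.radians(az);x=np.array([np.cos(a),np.sin(a),0]);z=np.array([0,0,-1.])
    return Ro.from_euler('y',-tilt,degrees=True).as_matrix()@np.c_[x,np.cross(z,x),z]
def steps(targets,start=None):
    s=ctrl.read_state()
    p,R=(np.array(s["tcp_pos"]),np.array(s["orientation"])) if start is None else start
    for q,Q in targets:
        q=np.array(q,float);Q=R if Q is None else Q
        print("T",np.round(R.T@(q-p)/.3,3).tolist(),"R",np.round(Ro.from_matrix(R.T@Q).as_rotvec(degrees=True)/90,3).tolist()," |d|",round(np.linalg.norm(q-p),3))
        p,R=q,Q
E
python3 - <<'E'
from h import *
s,p=wrist();print(np.round(p["tool_from_camera"],3))
D=down(98)
print(np.round(D,2))
steps([((.40,.35,.26),down(150)),((.42,.0,.26),down(115)),((.434,-.268,.20),D),((.434,-.268,.053),D)])
E
```

```text
[[ 0.    -0.957 -0.29   0.075]
 [ 1.     0.    -0.     0.002]
 [ 0.    -0.29   0.957 -0.124]
 [ 0.     0.     0.     1.   ]]
[[-0.14  0.99  0.  ]
 [ 0.99  0.14  0.  ]
 [ 0.    0.   -1.  ]]
T [-1.013, -0.629, -0.04] R [-0.001, 0.0, 0.179]  |d| 0.358
T [-0.641, -0.977, 0.0] R [0.0, 0.0, 0.389]  |d| 0.351
T [-0.829, -0.335, 0.2] R [0.0, 0.0, 0.189]  |d| 0.275
T [0.0, 0.0, 0.49] R [0.0, 0.0, 0.0]  |d| 0.147
```

Emit:
apply_moves(
  plan=[
    {"translation":[-1.0,-0.63,-0.04],"rot":[0,0,0.18],"claw":1},
    {"translation":[-1.0,-0.63,-0.04],"rot":[0,0,0.18],"claw":1},
    {"translation":[-1.0,-0.63,-0.04],"rot":[0,0,0.18],"claw":1},
    {"translation":[-1.0,-0.63,-0.04],"rot":[0,0,0.18],"claw":1},
    {"translation":[-1.0,-0.63,-0.04],"rot":[0,0,0.18],"claw":1},
    {"translation":[-1.0,-0.63,-0.04],"rot":[0,0,0.18],"claw":1},
    {"translation":[-1.0,-0.63,-0.04],"rot":[0,0,0.18],"claw":1},
    {"translation":[-1.0,-0.63,-0.04],"rot":[0,0,0.18],"claw":1},
  ],
)

```text
clock: 0.95
tcp_pos: [0.4019, 0.3438, 0.2602]
orientation: [[-0.859, 0.513, 0.003], [0.513, 0.859, -0.005], [-0.005, -0.003, -1.0]]
ft_force: [0.1, -0.9, -0.4]
opening: 0.998
gripper_force: 0.0
```

Emit:
apply_moves(
  plan=[
    {"translation":[-0.64,-0.98,0],"rot":[0,0,0.39],"claw":1},
    {"translation":[-0.64,-0.98,0],"rot":[0,0,0.39],"claw":1},
    {"translation":[-0.64,-0.98,0],"rot":[0,0,0.39],"claw":1},
    {"translation":[-0.64,-0.98,0],"rot":[0,0,0.39],"claw":1},
    {"translation":[-0.64,-0.98,0],"rot":[0,0,0.39],"claw":1},
    {"translation":[-0.64,-0.98,0],"rot":[0,0,0.39],"claw":1},
    {"translation":[-0.64,-0.98,0],"rot":[0,0,0.39],"claw":1},
    {"translation":[-0.64,-0.98,0],"rot":[0,0,0.39],"claw":1},
  ],
)

```text
clock: 1.75
tcp_pos: [0.414, -0.0069, 0.2603]
orientation: [[-0.407, 0.913, -0.001], [0.913, 0.407, -0.003], [-0.003, -0.002, -1.0]]
ft_force: [-0.2, 0.2, -0.3]
opening: 0.997
gripper_force: 0.0
```

Emit:
apply_moves(
  plan=[
    {"translation":[-0.83,-0.335,0.2],"rot":[0,0,0.19],"claw":1},
    {"translation":[-0.83,-0.335,0.2],"rot":[0,0,0.19],"claw":1},
    {"translation":[-0.83,-0.335,0.2],"rot":[0,0,0.19],"claw":1},
    {"translation":[-0.83,-0.335,0.2],"rot":[0,0,0.19],"claw":1},
    {"translation":[-0.83,-0.335,0.2],"rot":[0,0,0.19],"claw":1},
    {"translation":[-0.83,-0.335,0.2],"rot":[0,0,0.19],"claw":1},
    {"translation":[-0.83,-0.335,0.2],"rot":[0,0,0.19],"claw":1},
    {"translation":[-0.83,-0.335,0.2],"rot":[0,0,0.19],"claw":1},
  ],
)

```text
clock: 2.55
tcp_pos: [0.4279, -0.2668, 0.1999]
orientation: [[-0.134, 0.991, -0.001], [0.991, 0.134, 0.001], [0.001, -0.0, -1.0]]
ft_force: [0.5, 0.4, -0.1]
opening: 0.996
gripper_force: 0.0
```

One close look to confirm the pack's pose.

```bash
python3 - <<'E'
from h import *
s,p=wrist();c=cloud(p).reshape(-1,3);c=c[np.isfinite(c).all(1)]
q=c[(c[:,2]>.03)&(c[:,2]<.1)&(np.abs(c[:,0]-.434)<.08)&(np.abs(c[:,1]+.268)<.08)]
zt=np.percentile(q[:,2],95);print(len(q),zt,rect(q[q[:,2]>zt-.008][:,:2]),np.round(s["joint_pos"],0))
steps([((.434,-.268,.052),down(98))])
E
```

```text
6574 0.07020571836530531 (array([ 434.2, -265.3]), array([43.1, 86.7]), 7.6) [ 26.  35.   1. 114.  -1.  32.  36.]
T [-0.01, 0.018, 0.494] R [-0.0, -0.001, -0.002]  |d| 0.148
```

Emit:
apply_moves(
  plan=[
    {"translation":[0,0.01,0.1],"rot":[0,0,0],"claw":1},
    {"translation":[0,0.01,0.2],"rot":[0,0,0],"claw":1},
    {"translation":[0,0.01,0.3],"rot":[0,0,0],"claw":1},
    {"translation":[0,0.01,0.38],"rot":[0,0,0],"claw":1},
    {"translation":[0,0.01,0.44],"rot":[0,0,0],"claw":1},
    {"translation":[0,0.01,0.48],"rot":[0,0,0],"claw":1},
    {"translation":[0,0.01,0.493],"rot":[0,0,0],"claw":1},
    {"translation":[0,0.01,0.493],"rot":[0,0,0],"claw":1},
  ],
)

```text
clock: 3.4
tcp_pos: [0.4311, -0.2665, 0.0525]
orientation: [[-0.135, 0.991, 0.0], [0.991, 0.135, 0.0], [0.0, 0.0, -1.0]]
ft_force: [-0.4, -0.2, 0.6]
opening: 1.001
gripper_force: 0.0
```

Emit:
apply_moves(
  plan=[
    {"translation":[0,0,0],"rot":[0,0,0],"claw":0.45},
    {"translation":[0,0,0],"rot":[0,0,0],"claw":0.4},
    {"translation":[0,0,0],"rot":[0,0,0],"claw":0.3},
    {"translation":[0,0,0],"rot":[0,0,0],"claw":0.3},
    {"translation":[0,0,0],"rot":[0,0,0],"claw":0.3},
    {"translation":[0,0,0],"rot":[0,0,0],"claw":0.3},
    {"translation":[0,0,0],"rot":[0,0,0],"claw":0.3},
    {"translation":[0,0,0],"rot":[0,0,0],"claw":0.3},
  ],
  grip_force=60,
)

```text
clock: 4.2
tcp_pos: [0.4321, -0.2677, 0.0533]
orientation: [[-0.134, 0.991, 0.003], [0.991, 0.134, -0.001], [-0.001, 0.003, -1.0]]
ft_force: [1.2, 1.3, 5.1]
opening: 0.489
gripper_force: 60.7
```

```bash
python3 - <<'E'
from h import *
R0=np.array(ctrl.read_state()["orientation"])
steps([((.432,-.268,.22),R0),((.44,-.10,.25),down(140)),((.4674,.0447,.2442),down(179.6,30)),((.4924,.0447,.2008),down(179.6,30))])
E
```

```text
T [-0.002, 0.001, -0.556] R [0.0, 0.0, 0.0]  |d| 0.167
T [0.551, 0.102, -0.1] R [0.001, 0.002, -0.47]  |d| 0.171
T [0.24, 0.428, 0.019] R [-0.117, -0.319, -0.43]  |d| 0.147
T [0.0, -0.0, 0.167] R [0.0, 0.0, 0.0]  |d| 0.05
```

Emit:
apply_moves(
  plan=[
    {"translation":[0,0,-0.05],"rot":[0,0,0],"claw":0.3},
    {"translation":[0,0,-0.15],"rot":[0,0,0],"claw":0.3},
    {"translation":[0,0,-0.25],"rot":[0,0,0],"claw":0.3},
    {"translation":[0,0,-0.35],"rot":[0,0,0],"claw":0.3},
    {"translation":[0,0,-0.45],"rot":[0,0,0],"claw":0.3},
    {"translation":[0,0,-0.52],"rot":[0,0,0],"claw":0.3},
    {"translation":[0,0,-0.556],"rot":[0,0,0],"claw":0.3},
    {"translation":[0,0,-0.556],"rot":[0,0,0],"claw":0.3},
  ],
)

```text
clock: 5.0
tcp_pos: [0.4309, -0.2675, 0.22]
orientation: [[-0.134, 0.991, 0.002], [0.991, 0.134, -0.001], [-0.001, 0.001, -1.0]]
ft_force: [0.6, -0.1, -4.4]
opening: 0.491
gripper_force: 62.6
```

Emit:
apply_moves(
  plan=[
    {"translation":[0.08,0.015,-0.015],"rot":[0,0,-0.06],"claw":0.3},
    {"translation":[0.16,0.03,-0.03],"rot":[0,0,-0.14],"claw":0.3},
    {"translation":[0.24,0.045,-0.045],"rot":[0,0,-0.22],"claw":0.3},
    {"translation":[0.32,0.06,-0.06],"rot":[0,0,-0.3],"claw":0.3},
    {"translation":[0.4,0.075,-0.075],"rot":[0,0,-0.38],"claw":0.3},
    {"translation":[0.48,0.09,-0.09],"rot":[0,0,-0.44],"claw":0.3},
    {"translation":[0.55,0.1,-0.1],"rot":[0,0,-0.47],"claw":0.3},
    {"translation":[0.55,0.1,-0.1],"rot":[0,0,-0.47],"claw":0.3},
  ],
)

```text
clock: 5.8
tcp_pos: [0.4378, -0.0961, 0.2481]
orientation: [[-0.77, 0.638, -0.002], [0.638, 0.77, 0.003], [0.004, 0.001, -1.0]]
ft_force: [0.4, -0.3, -4.2]
opening: 0.487
gripper_force: 62.5
```

Emit:
apply_moves(
  plan=[
    {"translation":[0.04,0.07,0.003],"rot":[-0.019,-0.053,-0.07],"claw":0.3},
    {"translation":[0.08,0.14,0.006],"rot":[-0.037,-0.1,-0.136],"claw":0.3},
    {"translation":[0.12,0.21,0.009],"rot":[-0.057,-0.155,-0.21],"claw":0.3},
    {"translation":[0.16,0.28,0.012],"rot":[-0.076,-0.21,-0.28],"claw":0.3},
    {"translation":[0.2,0.35,0.016],"rot":[-0.096,-0.26,-0.35],"claw":0.3},
    {"translation":[0.24,0.428,0.019],"rot":[-0.117,-0.319,-0.43],"claw":0.3},
    {"translation":[0.24,0.428,0.019],"rot":[-0.117,-0.319,-0.43],"claw":0.3},
    {"translation":[0.24,0.428,0.019],"rot":[-0.117,-0.319,-0.43],"claw":0.3},
  ],
)

```text
clock: 6.6
tcp_pos: [0.4476, 0.0163, 0.2364]
orientation: [[-0.928, 0.162, 0.336], [0.146, 0.987, -0.073], [-0.343, -0.019, -0.939]]
ft_force: [-1.4, -0.3, -5.2]
opening: 0.493
gripper_force: 62.7
```

```bash
python3 - <<'E'
from h import *
print(np.round(ctrl.read_state()["joint_pos"],1))
p=ctrl.snapshot("scene");s=ctrl.read_state()
print(np.round(s["joint_pos"],1),np.round(s["joint_velocities"],1))
steps([((.4674,.0447,.2442),down(179.6,30)),((.4924,.0447,.2008),down(179.6,30))])
E
```

```text
[-10.7  24.2  -5.2 137.2  86.7  11.2 -19. ]
[-10.6  24.2  -5.5 137.2  87.4  11.3 -19.6] [ -0.1  -0.5   3.6  -1.3 -27.4  -4.4  29. ]
T [-0.056, 0.096, -0.009] R [-0.053, -0.11, -0.082]  |d| 0.034
T [0.0, -0.0, 0.167] R [0.0, 0.0, 0.0]  |d| 0.05
```

Emit:
apply_moves(
  plan=[
    {"translation":[0,0,0],"rot":[0,0,0],"claw":0.3},
    {"translation":[0,0,0],"rot":[0,0,0],"claw":0.3},
    {"translation":[0,0,0],"rot":[0,0,0],"claw":0.3},
    {"translation":[0,0,0],"rot":[0,0,0],"claw":0.3},
    {"translation":[0,0,0],"rot":[0,0,0],"claw":0.3},
    {"translation":[0,0,0],"rot":[0,0,0],"claw":0.3},
    {"translation":[0,0,0],"rot":[0,0,0],"claw":0.3},
    {"translation":[0,0,0],"rot":[0,0,0],"claw":0.3},
  ],
)

```text
clock: 7.45
tcp_pos: [0.4485, 0.0161, 0.2377]
orientation: [[-0.927, 0.163, 0.338], [0.147, 0.986, -0.073], [-0.345, -0.018, -0.938]]
ft_force: [-1.5, -0.0, -4.8]
opening: 0.492
gripper_force: 62.7
```

```bash
python3 - <<'E'
from h import *
s=ctrl.read_state()
print(np.round(s["joint_pos"],1),np.round(s["joint_velocities"],1))
steps([((.4674,.0447,.2442),down(179.6,30)),((.4924,.0447,.2008),down(179.6,30))])
E
```

```text
[-10.6  24.1  -5.2 137.1  86.2  11.2 -18.5] [ 0.1  0.  -0.1 -0.   0.1  0.1 -0.1]
T [-0.052, 0.104, -0.006] R [-0.055, -0.109, -0.085]  |d| 0.035
T [0.0, -0.0, 0.167] R [0.0, 0.0, 0.0]  |d| 0.05
```

Emit:
apply_moves(
  plan=[
    {"translation":[-0.052,0.104,-0.006],"rot":[-0.055,-0.109,-0.085],"claw":0.3},
    {"translation":[-0.052,0.104,-0.006],"rot":[-0.055,-0.109,-0.085],"claw":0.3},
    {"translation":[-0.052,0.104,-0.006],"rot":[-0.055,-0.109,-0.085],"claw":0.3},
    {"translation":[-0.052,0.104,-0.006],"rot":[-0.055,-0.109,-0.085],"claw":0.3},
    {"translation":[-0.052,0.104,-0.006],"rot":[-0.055,-0.109,-0.085],"claw":0.3},
    {"translation":[-0.052,0.104,-0.006],"rot":[-0.055,-0.109,-0.085],"claw":0.3},
    {"translation":[-0.052,0.104,-0.006],"rot":[-0.055,-0.109,-0.085],"claw":0.3},
    {"translation":[-0.052,0.104,-0.006],"rot":[-0.055,-0.109,-0.085],"claw":0.3},
  ],
)

```text
clock: 8.25
tcp_pos: [0.4677, 0.0446, 0.2443]
orientation: [[-0.866, 0.007, 0.5], [0.008, 1.0, -0.001], [-0.5, 0.003, -0.866]]
ft_force: [0.5, 0.5, -4.8]
opening: 0.49
gripper_force: 62.7
```

```bash
python3 - <<'E'
from h import *
s=ctrl.read_state()
print(np.round(s["joint_pos"],1),np.round(s["joint_velocities"],1))
steps([((.4674,.0447,.2442),down(179.6,30)),((.4924,.0447,.2008),down(179.6,30))])
p=ctrl.snapshot("scene");a=p["pixels"];cv2.imwrite("pics/s2.png",cv2.resize(a[60:300,180:460],None,fx=2.4,fy=2.4))
E
```

```text
[  0.9  26.3 -26.1 142.4 125.3  26.1 -53.1] [ 0.3  0.1 -0.8  0.2  0.4  0.2 -0.3]
T [0.001, 0.0, -0.0] R [-0.001, -0.0, -0.001]  |d| 0.0
T [0.0, -0.0, 0.167] R [0.0, 0.0, 0.0]  |d| 0.05
```

View pics/s2.png

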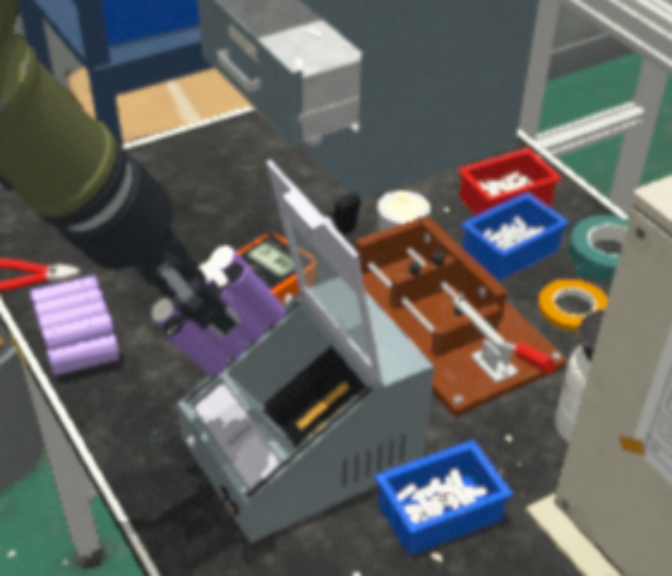

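The pack is held square above the bay (in the crop the pack is at about 220,310 and the bay at 310,400). I'll lower it along the normal.

Emit:
apply_moves(
  plan=[
    {"translation":[0,0,0.05],"rot":[0,0,0],"claw":0.3},
    {"translation":[0,0,0.11],"rot":[0,0,0],"claw":0.3},
    {"translation":[0,0,0.17],"rot":[0,0,0],"claw":0.3},
    {"translation":[0,0,0.23],"rot":[0,0,0],"claw":0.3},
    {"translation":[0,0,0.29],"rot":[0,0,0],"claw":0.3},
    {"translation":[0,0,0.34],"rot":[0,0,0],"claw":0.3},
    {"translation":[0,0,0.38],"rot":[0,0,0],"claw":0.3},
    {"translation":[0,0,0.4],"rot":[0,0,0],"claw":0.3},
  ],
)

```text
clock: 9.1
tcp_pos: [0.5279, 0.0446, 0.1393]
orientation: [[-0.867, 0.007, 0.499], [0.008, 1.0, -0.001], [-0.499, 0.003, -0.867]]
ft_force: [-0.1, -0.5, -4.4]
opening: 0.487
gripper_force: 62.7
```

```bash
python3 - <<'E'
from h import *
s=ctrl.read_state();print(np.round(s["joint_pos"],1),np.round(s["joint_velocities"],1))
n=np.array([-.5,0,.866]);F=np.array([.5824,.0447,.0449])
print("height over floor",n@(np.array(s["tcp_pos"])-F), np.round(s["ft_force"],1))
steps([(F+.053*n,down(179.6,30))])
p=ctrl.snapshot("top");c=cloud(p);a=p["pixels"];cv2.imwrite("pics/t3.png",cv2.resize(a[170:310,240:380],None,fx=4,fy=4))
E
```

```text
[  4.1  44.9 -29.7 138.5 136.2  40.2 -59. ] [ 0.8  6.9 -0.2 -2.4  3.9  4.2 -0.7]
height over floor 0.10898379777100092 [-0.1 -0.5 -4.4]
T [-0.0, 0.0, 0.187] R [-0.0, -0.001, -0.001]  |d| 0.056
```

View pics/t3.png

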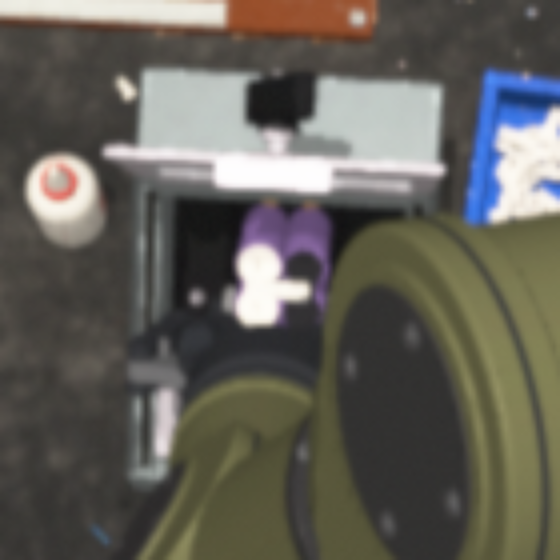

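The pack is entering the bay, about centred (pack spans 240–330 and the bay 175–410 px). I'll keep going slowly.

Emit:
apply_moves(
  plan=[
    {"translation":[0,0,0.03],"rot":[0,0,0],"claw":0.3},
    {"translation":[0,0,0.06],"rot":[0,0,0],"claw":0.3},
    {"translation":[0,0,0.09],"rot":[0,0,0],"claw":0.3},
    {"translation":[0,0,0.11],"rot":[0,0,0],"claw":0.3},
    {"translation":[0,0,0.13],"rot":[0,0,0],"claw":0.3},
    {"translation":[0,0,0.145],"rot":[0,0,0],"claw":0.3},
    {"translation":[0,0,0.155],"rot":[0,0,0],"claw":0.3},
    {"translation":[0,0,0.155],"rot":[0,0,0],"claw":0.3},
  ],
)

```text
clock: 9.95
tcp_pos: [0.5507, 0.0447, 0.0996]
orientation: [[-0.866, 0.007, 0.499], [0.008, 1.0, -0.0], [-0.499, 0.004, -0.866]]
ft_force: [0.0, -0.6, -5.1]
opening: 0.488
gripper_force: 62.9
```

Emit:
apply_moves(
  plan=[
    {"translation":[0,0,0.003],"rot":[0,0,0],"claw":0.3},
    {"translation":[0,0,0.006],"rot":[0,0,0],"claw":0.3},
    {"translation":[0,0,0.009],"rot":[0,0,0],"claw":0.3},
    {"translation":[0,0,0.012],"rot":[0,0,0],"claw":0.3},
    {"translation":[0,0,0.015],"rot":[0,0,0],"claw":0.3},
    {"translation":[0,0,0.018],"rot":[0,0,0],"claw":0.3},
    {"translation":[0,0,0.02],"rot":[0,0,0],"claw":0.3},
    {"translation":[0,0,0.02],"rot":[0,0,0],"claw":0.3},
  ],
)

```text
clock: 10.75
tcp_pos: [0.5536, 0.0448, 0.0946]
orientation: [[-0.866, 0.006, 0.499], [0.007, 1.0, -0.0], [-0.499, 0.004, -0.866]]
ft_force: [-0.6, -0.8, -4.7]
opening: 0.488
gripper_force: 62.9
```

Emit:
apply_moves(
  plan=[
    {"translation":[0,0,0.002],"rot":[0,0,0],"claw":0.3},
    {"translation":[0,0,0.004],"rot":[0,0,0],"claw":0.3},
    {"translation":[0,0,0.006],"rot":[0,0,0],"claw":0.3},
    {"translation":[0,0,0.008],"rot":[0,0,0],"claw":0.3},
    {"translation":[0,0,0.01],"rot":[0,0,0],"claw":0.3},
    {"translation":[0,0,0.012],"rot":[0,0,0],"claw":0.3},
    {"translation":[0,0,0.014],"rot":[0,0,0],"claw":0.3},
    {"translation":[0,0,0.014],"rot":[0,0,0],"claw":0.3},
  ],
)

```text
clock: 11.55
tcp_pos: [0.5557, 0.0447, 0.091]
orientation: [[-0.866, 0.006, 0.499], [0.007, 1.0, -0.0], [-0.499, 0.004, -0.866]]
ft_force: [0.5, 0.1, -4.6]
opening: 0.493
gripper_force: 62.9
```

Emit:
apply_moves(
  plan=[
    {"translation":[0,0,0.002],"rot":[0,0,0],"claw":0.3},
    {"translation":[0,0,0.004],"rot":[0,0,0],"claw":0.3},
    {"translation":[0,0,0.006],"rot":[0,0,0],"claw":0.3},
    {"translation":[0,0,0.008],"rot":[0,0,0],"claw":0.3},
    {"translation":[0,0,0.01],"rot":[0,0,0],"claw":0.3},
    {"translation":[0,0,0.01],"rot":[0,0,0],"claw":0.3},
    {"translation":[0,0,0.01],"rot":[0,0,0],"claw":0.3},
    {"translation":[0,0,0.01],"rot":[0,0,0],"claw":0.3},
  ],
)

```text
clock: 12.35
tcp_pos: [0.5559, 0.0448, 0.0904]
orientation: [[-0.866, 0.005, 0.5], [0.006, 1.0, 0.0], [-0.5, 0.003, -0.866]]
ft_force: [-11.4, -1.6, 18.5]
opening: 0.494
gripper_force: 66.0
```

Contact at the expected height (52.7 mm). I'll relax, open and retreat.

Emit:
apply_moves(
  plan=[
    {"translation":[0,0,-0.005],"rot":[0,0,0],"claw":0.3},
    {"translation":[0,0,-0.006],"rot":[0,0,0],"claw":0.45},
    {"translation":[0,0,-0.006],"rot":[0,0,0],"claw":0.55},
    {"translation":[0,0,-0.006],"rot":[0,0,0],"claw":0.65},
    {"translation":[0,0,-0.006],"rot":[0,0,0],"claw":0.75},
    {"translation":[0,0,-0.006],"rot":[0,0,0],"claw":0.75},
    {"translation":[0,0,-0.006],"rot":[0,0,0],"claw":0.75},
    {"translation":[0,0,-0.006],"rot":[0,0,0],"claw":0.75},
  ],
)

```text
clock: 13.15
tcp_pos: [0.5564, 0.0448, 0.09]
orientation: [[-0.866, 0.006, 0.5], [0.007, 1.0, -0.0], [-0.5, 0.004, -0.866]]
ft_force: [-0.3, -0.3, -0.5]
opening: 0.751
gripper_force: 0.0
```

Emit:
apply_moves(
  plan=[
    {"translation":[0,0,-0.03],"rot":[0,0,0],"claw":0.75},
    {"translation":[0,0,-0.08],"rot":[0,0,0],"claw":0.75},
    {"translation":[0,0,-0.16],"rot":[0,0,0],"claw":0.75},
    {"translation":[0,0,-0.26],"rot":[0,0,0],"claw":0.75},
    {"translation":[0,0,-0.36],"rot":[0,0,0],"claw":0.75},
    {"translation":[0,0,-0.46],"rot":[0,0,0],"claw":0.75},
    {"translation":[0,0,-0.52],"rot":[0,0,0],"claw":0.75},
    {"translation":[0,0,-0.52],"rot":[0,0,0],"claw":0.75},
  ],
)

```text
clock: 13.95
tcp_pos: [0.4774, 0.0448, 0.2276]
orientation: [[-0.865, 0.005, 0.502], [0.006, 1.0, -0.0], [-0.502, 0.003, -0.865]]
ft_force: [1.2, -1.4, -0.3]
opening: 0.749
gripper_force: 0.0
```

```bash
python3 - <<'E'
from h import *
s,p=wrist();c=cloud(p).reshape(-1,3);c=c[np.isfinite(c).all(1)]
F=np.array([.5824,.0447,.0449]);B=np.array([[.866,0,.5],[0,1,0],[-.5,0,.866]])
L=(c-F)@B.T
q=L[(np.abs(L[:,0])<.06)&(np.abs(L[:,1])<.04)&(L[:,2]>.055)&(L[:,2]<.076)]
print(len(q),np.percentile(q[:,2],[5,50,95]),rect(q[q[:,2]>.06][:,:2]))
A=np.c_[q[:,:2],np.ones(len(q))];print(np.linalg.lstsq(A,q[:,2],rcond=None)[0])
print(np.round(s["joint_pos"],1),np.round(s["tcp_pos"],3))
sc=ctrl.snapshot("scene");a=sc["pixels"];np.savez("scene4.npz",**sc)
cv2.imwrite("pics/m4.png",np.hstack([cv2.resize(p["pixels"],(400,300)),cv2.resize(a[100:280,220:400],(300,300))]))
E
```

```text
9621 [0.06214347 0.06874439 0.07551699] (array([-0.,  0.]), array([ 80., 120.]), 90.0)
[-0.00098103 -0.0015404   0.06899293]
[  2.1  29.6 -27.9 142.3 128.   29.5 -55.2] [0.477 0.045 0.228]
```

View pics/m4.png

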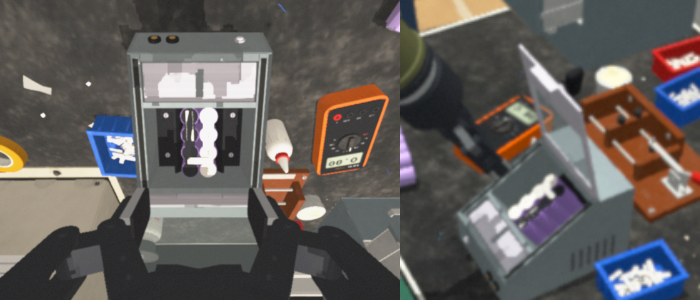

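The pack sits flat on the floor between the rails (wrist view: pack 180–217 px, bay 155–240 px; top at 69 mm). Next I'll plan the guard closing, keeping the tool tilted 30° with closed fingers, and sweeping from behind on the left side.

```bash
python3 - <<'E'
from h import *
# guard now
c=cloud(dict(np.load("scene4.npz"))).reshape(-1,3);c=c[np.isfinite(c).all(1)]
g=c[(c[:,1]>-.02)&(c[:,1]<.11)&(c[:,2]>.18)&(c[:,2]<.29)&(c[:,0]>.54)&(c[:,0]<.595)]
H=np.array([.5955,.144]);a=np.degrees(np.arctan2(g[:,2]-H[1],g[:,0]-H[0]));print("theta",210-np.median(a),len(g))
Q=down(179.6,30);tx,tz=Q[[0,2],0],Q[[0,2],2]
y=.095;w=lambda q:(q[0],y,q[1])
def tcp(th,r,t):
    d=np.radians(210-th);m=np.radians(120-th)
    C=H+r*np.array([np.cos(d),np.sin(d)])+t*np.array([np.cos(m),np.sin(m)])
    return C-.017*tz-.011*tx
st=tcp(107,.139,.018);pre=st-.07*tz
print(st,pre)
steps([((.45,y,.36),Q),(w(pre),Q),(w(st),Q)])
print("sweep")
for th,t in((107,.012),(98,.007),(90,.003),(80,.002),(70,.002),(60,.002),(50,.002),(40,.002),(30,.002),(22,.002),(15,.002),(9,.002),(4,.002),(0,.002),(-1,.001)):
    q=np.array(w(tcp(th,.139,t)));print(th,np.round(Q.T@(q-np.array(w(st)))/.3,3).tolist(),np.round(q,3))
E
```

```text
theta 108.6795053987013 866
[0.58279651 0.30370886] [0.54779651 0.36433063]
T [-0.141, 0.168, -0.435] R [-0.0, 0.001, -0.0]  |d| 0.146
T [-0.29, 0.002, 0.15] R [0.0, 0.0, 0.0]  |d| 0.098
T [-0.0, 0.0, 0.233] R [0.0, 0.0, 0.0]  |d| 0.07
sweep
107 [0.019, -0.0, -0.006] [0.577 0.095 0.302]
98 [0.105, -0.001, -0.03] [0.551 0.095 0.296]
90 [0.183, -0.001, -0.038] [0.53  0.095 0.286]
80 [0.267, -0.002, -0.032] [0.509 0.095 0.272]
70 [0.345, -0.002, -0.012] [0.491 0.095 0.255]
60 [0.419, -0.003, 0.021] [0.477 0.095 0.235]
50 [0.486, -0.003, 0.066] [0.467 0.095 0.214]
40 [0.543, -0.004, 0.123] [0.46  0.095 0.19 ]
30 [0.591, -0.004, 0.188] [0.458 0.095 0.166]
22 [0.62, -0.004, 0.246] [0.459 0.095 0.147]
15 [0.639, -0.004, 0.299] [0.462 0.095 0.13 ]
9 [0.649, -0.005, 0.346] [0.466 0.095 0.116]
4 [0.655, -0.005, 0.387] [0.471 0.095 0.105]
0 [0.656, -0.005, 0.419] [0.475 0.095 0.096]
-1 [0.656, -0.005, 0.43] [0.477 0.095 0.093]
```

Emit:
apply_moves(
  plan=[
    {"translation":[-0.04,0.05,-0.12],"rot":[0,0,0],"claw":0},
    {"translation":[-0.08,0.1,-0.24],"rot":[0,0,0],"claw":0},
    {"translation":[-0.12,0.14,-0.36],"rot":[0,0,0],"claw":0},
    {"translation":[-0.14,0.168,-0.435],"rot":[0,0,0],"claw":0},
    {"translation":[-0.22,0.17,-0.39],"rot":[0,0,0],"claw":0},
    {"translation":[-0.32,0.17,-0.34],"rot":[0,0,0],"claw":0},
    {"translation":[-0.43,0.17,-0.285],"rot":[0,0,0],"claw":0},
    {"translation":[-0.43,0.17,-0.285],"rot":[0,0,0],"claw":0},
  ],
)

```text
clock: 14.85
tcp_pos: [0.5523, 0.0955, 0.3649]
orientation: [[-0.865, 0.008, 0.502], [0.01, 1.0, 0.002], [-0.502, 0.006, -0.865]]
ft_force: [-0.6, -0.1, -0.6]
opening: -0.001
gripper_force: 0.0
```

```bash
python3 - <<'E'
from h import *
s=ctrl.read_state();print(np.round(s["joint_pos"],1),np.round(s["joint_velocities"],1),s["opening"])
Q=down(179.6,30)
steps([((.548,.095,.364),Q),((.583,.095,.304),Q)])
E
```

```text
[ -8.3  17.2 -15.8 118.7  44.9  22.2  28.5] [ 8.7  5.7 -8.9 -9.9 -9.9  8.9 12.1] -0.0011917859817853547
T [0.014, -0.002, -0.005] R [0.001, 0.001, -0.002]  |d| 0.004
T [-0.001, 0.0, 0.232] R [0.0, 0.0, 0.0]  |d| 0.069
```

Emit:
apply_moves(
  plan=[
    {"translation":[0,0,0.08],"rot":[0,0,0],"claw":0},
    {"translation":[0,0,0.16],"rot":[0,0,0],"claw":0},
    {"translation":[0,0,0.232],"rot":[0,0,0],"claw":0},
    {"translation":[0,0,0.232],"rot":[0,0,0],"claw":0},
    {"translation":[0.02,0,0.226],"rot":[0,0,0],"claw":0},
    {"translation":[0.06,0,0.214],"rot":[0,0,0],"claw":0},
    {"translation":[0.105,0,0.202],"rot":[0,0,0],"claw":0},
    {"translation":[0.145,0,0.198],"rot":[0,0,0],"claw":0},
  ],
)

```text
clock: 15.65
tcp_pos: [0.5416, 0.0948, 0.292]
orientation: [[-0.865, 0.008, 0.502], [0.008, 1.0, -0.0], [-0.502, 0.004, -0.865]]
ft_force: [2.5, -0.3, 0.5]
opening: -0.002
gripper_force: 0.7
```

```bash
python3 - <<'E'
from h import *
sc=ctrl.snapshot("scene");s=ctrl.read_state();print(np.round(s["joint_pos"],1),np.round(s["ft_force"],1),np.round(s["tcp_pos"],4))
c=cloud(sc).reshape(-1,3);c=c[np.isfinite(c).all(1)]
g=c[(c[:,1]>-.025)&(c[:,1]<.01)&(c[:,2]>.18)&(c[:,2]<.29)&(c[:,0]>.48)&(c[:,0]<.595)]
H=np.array([.5955,.144]);a=np.degrees(np.arctan2(g[:,2]-H[1],g[:,0]-H[0]));print("theta",210-np.percentile(a,[10,50,90]),len(g))
E
```

```text
[-30.3  23.8  13.9 127.9  82.9   3.8 -11.3] [-1.5 -0.6 -1.3] [0.5395 0.095  0.2907]
theta [94.66684354 94.27466505 94.09360088] 64
```

Emit:
apply_moves(
  plan=[
    {"translation":[0.04,0,-0.004],"rot":[0,0,0],"claw":0},
    {"translation":[0.08,0,-0.002],"rot":[0,0,0],"claw":0},
    {"translation":[0.122,0,0.002],"rot":[0,0,0],"claw":0},
    {"translation":[0.16,0,0.011],"rot":[0,0,0],"claw":0},
    {"translation":[0.2,0,0.022],"rot":[0,0,0],"claw":0},
    {"translation":[0.238,0,0.038],"rot":[0,0,0],"claw":0},
    {"translation":[0.274,0,0.055],"rot":[0,0,0],"claw":0},
    {"translation":[0.274,0,0.055],"rot":[0,0,0],"claw":0},
  ],
)

```text
clock: 16.5
tcp_pos: [0.4782, 0.0952, 0.2353]
orientation: [[-0.867, 0.006, 0.499], [0.006, 1.0, -0.001], [-0.499, 0.002, -0.867]]
ft_force: [-0.5, 0.7, -0.9]
opening: 0.001
gripper_force: 0.0
```

```bash
python3 - <<'E'
from h import *
sc=ctrl.snapshot("scene");s=ctrl.read_state();print(np.round(s["joint_pos"],1),np.round(s["ft_force"],1),np.round(s["tcp_pos"],4))
c=cloud(sc).reshape(-1,3);c=c[np.isfinite(c).all(1)]
H=np.array([.5955,.144]);r=np.hypot(c[:,2]-H[1],c[:,0]-H[0])
g=c[(c[:,1]>-.025)&(c[:,1]<.01)&(r<.16)&(r>.04)&(c[:,0]<.595)&(c[:,2]>.165)]
a=np.degrees(np.arctan2(g[:,2]-H[1],g[:,0]-H[0]));print("theta",210-np.percentile(a,[10,50,90]),len(g))
Q=down(179.6,30)
tx,tz=Q[[0,2],0],Q[[0,2],2];q=np.array(s["tcp_pos"])[[0,2]]+.017*tz+.011*tx-H
print("corner r,theta",np.hypot(*q),210-np.degrees(np.arctan2(q[1],q[0])))
steps([((.477,.095,.235),Q)])
E
```

```text
[-11.4  27.8 -19.5 139.9 121.9  26.1 -56.3] [ 1.1 -0.7 -0.5] [0.479  0.0953 0.236 ]
theta [59.33222545 58.41633943 57.86127145] 477
corner r,theta 0.13768803597404702 61.412647220913726
T [0.007, -0.001, -0.001] R [-0.001, 0.0, 0.0]  |d| 0.002
```

Emit:
apply_moves(
  plan=[
    {"translation":[0.04,0,0.025],"rot":[0,0,0],"claw":0},
    {"translation":[0.074,0,0.05],"rot":[0,0,0],"claw":0},
    {"translation":[0.13,0,0.105],"rot":[0,0,0],"claw":0},
    {"translation":[0.178,0,0.168],"rot":[0,0,0],"claw":0},
    {"translation":[0.207,0,0.226],"rot":[0,0,0],"claw":0},
    {"translation":[0.226,0,0.28],"rot":[0,0,0],"claw":0},
    {"translation":[0.236,0,0.325],"rot":[0,0,0],"claw":0},
    {"translation":[0.24,0,0.365],"rot":[0,0,0],"claw":0},
  ],
)

```text
clock: 17.35
tcp_pos: [0.47, 0.0982, 0.1027]
orientation: [[-0.87, 0.007, 0.494], [0.011, 1.0, 0.006], [-0.494, 0.01, -0.87]]
ft_force: [-0.3, 0.5, 0.1]
opening: -0.005
gripper_force: 0.0
```

Emit:
apply_moves(
  plan=[
    {"translation":[0,0,0.008],"rot":[0,0,0],"claw":0},
    {"translation":[0,0,0.015],"rot":[0,0,0],"claw":0},
    {"translation":[0,0,0.021],"rot":[0,0,0],"claw":0},
    {"translation":[0,0,0.027],"rot":[0,0,0],"claw":0},
    {"translation":[0,0,0.032],"rot":[0,0,0],"claw":0},
    {"translation":[0,0,0.035],"rot":[0,0,0],"claw":0},
    {"translation":[0,0,0.037],"rot":[0,0,0],"claw":0},
    {"translation":[0,0,0.037],"rot":[0,0,0],"claw":0},
  ],
)

```text
clock: 18.15
tcp_pos: [0.4772, 0.096, 0.0965]
orientation: [[-0.865, 0.005, 0.503], [0.006, 1.0, -0.0], [-0.503, 0.003, -0.865]]
ft_force: [-3.0, -0.3, 7.3]
opening: 0.003
gripper_force: 3.9
```

Emit:
apply_moves(
  plan=[
    {"translation":[0,0,-0.1],"rot":[0,0,0],"claw":0},
    {"translation":[0,0,-0.2],"rot":[0,0,0],"claw":0},
    {"translation":[0,0,-0.3],"rot":[0,0,0],"claw":0.4},
    {"translation":[0,-0.08,-0.3],"rot":[0,0,0],"claw":0.6},
    {"translation":[0.01,-0.17,-0.3],"rot":[0,0,0],"claw":0.6},
    {"translation":[0.01,-0.17,-0.3],"rot":[0,0,0],"claw":0.6},
    {"translation":[0.01,-0.17,-0.3],"rot":[0,0,0],"claw":0.6},
    {"translation":[0.01,-0.17,-0.3],"rot":[0,0,0],"claw":0.6},
  ],
)

```text
clock: 18.95
tcp_pos: [0.4539, 0.0502, 0.1811]
orientation: [[-0.877, 0.007, 0.481], [0.007, 1.0, -0.003], [-0.481, 0.001, -0.877]]
ft_force: [-0.2, -0.1, -0.3]
opening: 0.597
gripper_force: 0.0
```

```bash
python3 - <<'E'
from h import *
s,p=wrist();np.savez("w5.npz",**p);c=cloud(p);v=c.reshape(-1,3)
print(np.round(s["joint_pos"],1),np.round(s["tcp_pos"],4))
H=np.array([.5955,.0447,.144]);B=np.array([[.866,0,.5],[0,1,0],[-.5,0,.866]])
L=(c-H)@B.T  # x up slope from hinge, z outward from axis
m=(L[...,0]<-.07)&(L[...,0]>-.185)&(np.abs(L[...,1])<.05)&(L[...,2]>.03)&(L[...,2]<.06)
q=L[m];print(m.sum(),np.percentile(q[:,2],[5,50,95]),rect(q[:,:2]))
pl=L[(np.abs(L[...,1])>.05)&(np.abs(L[...,1])<.07)&(L[...,0]<-.02)&(L[...,0]>-.16)&(np.abs(L[...,2])<.02)]
A=np.c_[pl[:,:2],np.ones(len(pl))];print("plate",len(pl),np.linalg.lstsq(A,pl[:,2],rcond=None)[0],np.median(pl[:,2]))
cv2.imwrite("pics/w5.png",p["pixels"])
E
```

```text
[ 23.6  57.1 -84.4 146.6 100.7  75.9 -37.7] [0.4539 0.0502 0.1811]
2465 [0.03419205 0.03745553 0.03890441] (array([-133.9,    3. ]), array([59.7, 12.2]), 25.5)
plate 8803 [-0.00615378 -0.00264765 -0.00075782] -5.92170152167503e-05
```

View pics/w5.png

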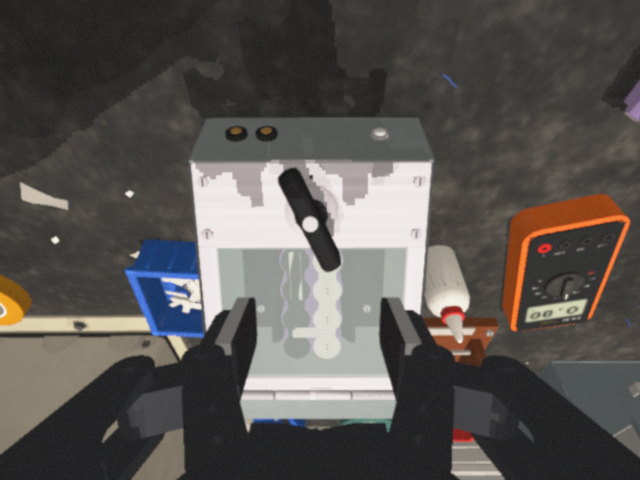

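The guard is shut (plate on plane). The latch hub is at about (310,224), and the bar runs from (292,175) to (330,265). That is 25.5° counterclockwise from the slot, so latch_turn is about -0.445. The retreat ran into joint limits, so I'll come back in to the approach pose.

```bash
cat >> h.py <<'E'
H=np.array([.5955,.046,.144]);E=np.array([.866,0,.5]);N=np.array([-.5,0,.866])
def latch(h,turn): # TCP h above hinge-axis plane, tool turned to latch angle (deg)
    return H-.134*E+h*N, down(179.6,30)@Ro.from_euler('z',turn,degrees=True).as_matrix()
E
python3 - <<'E'
from h import *
steps([latch(.07,0),latch(.07,-25.5),latch(.037,-25.5)])
E
```

```text
T [0.097, -0.015, 0.112] R [-0.002, -0.014, 0.001]  |d| 0.045
T [0.0, 0.0, 0.0] R [-0.0, 0.0, -0.283]  |d| 0.0
T [-0.0, -0.0, 0.11] R [0.0, 0.0, 0.0]  |d| 0.033
```

Emit:
apply_moves(
  plan=[
    {"translation":[0.03,-0.005,0.06],"rot":[0,-0.014,0],"claw":0.6},
    {"translation":[0.06,-0.015,0.112],"rot":[0,-0.014,0],"claw":0.6},
    {"translation":[0.097,-0.015,0.112],"rot":[0,-0.014,0],"claw":0.6},
    {"translation":[0.097,-0.015,0.112],"rot":[0,-0.014,0],"claw":0.6},
    {"translation":[0.097,-0.015,0.112],"rot":[0,-0.014,0],"claw":0.6},
    {"translation":[0.097,-0.015,0.112],"rot":[0,-0.014,0],"claw":0.6},
    {"translation":[0.097,-0.015,0.112],"rot":[0,-0.014,0],"claw":0.6},
    {"translation":[0.097,-0.015,0.112],"rot":[0,-0.014,0],"claw":0.6},
  ],
)

```text
clock: 19.8
tcp_pos: [0.4666, 0.0485, 0.1432]
orientation: [[-0.875, 0.01, 0.484], [0.007, 1.0, -0.007], [-0.484, -0.003, -0.875]]
ft_force: [0.1, 0.3, -0.6]
opening: 0.601
gripper_force: 0.0
```

```bash
python3 - <<'E'
from h import *
s=ctrl.read_state();print(np.round(s["joint_pos"],1),np.round(s["joint_velocities"],1))
steps([latch(.07,0),latch(.07,-25.5),latch(.037,-25.5)])
E
```

```text
[ 22.7  65.5 -84.4 146.6 104.9  83.5 -37.8] [ 0.1  0.3  0.1  0.1 -0.   0.   0. ]
T [0.074, -0.009, -0.02] R [-0.005, -0.011, -0.0]  |d| 0.023
T [0.0, 0.0, 0.0] R [-0.0, 0.0, -0.283]  |d| 0.0
T [-0.0, -0.0, 0.11] R [0.0, 0.0, 0.0]  |d| 0.033
```

```bash
cat > fit.py <<'E'
import numpy as np
from scipy.optimize import least_squares
n30=[-.5,0,.866]
D=[((.15,.606,.247),(0,0,1),89.75),((.431,-.2668,.2),(0,0,1),114),((.4485,.0161,.2377),(-.338,.073,.938),137.1),((.4677,.0446,.2443),n30,142.4),
((.5285,.0446,.1385),n30,138.5),((.4774,.0448,.2276),n30,142.3),((.548,.095,.364),n30,118.7),((.5395,.095,.2907),n30,127.9),((.479,.0953,.236),n30,139.9),
((.4539,.0502,.1811),(-.481,.003,.877),146.6),((.4666,.0485,.1432),(-.484,.007,.875),146.6)]
P=np.array([d[0] for d in D]);Z=np.array([d[1] for d in D]);J=np.radians([d[2] for d in D])
def f(x):
    zs,L,a,b,r0,o=x
    W=P+L*Z;d2=W[:,0]**2+W[:,1]**2+(W[:,2]-zs)**2
    return (np.sqrt(d2)-np.sqrt(np.maximum(a*a+b*b+2*a*b*np.cos(J+o),1e-9)))*1000
for o in (0,1):
    g=lambda x:f(np.r_[x[:4],0,x[4] if o else 0])
    r=least_squares(g,[.33,.25,.35,.35]+([0] if o else []),loss='soft_l1');print(np.round(r.x,4),np.round(r.fun,1))
E
python3 fit.py
```

```text
[0.3385 0.295  0.5647 0.3364] [-1.9  3.7  0.3 -0.7  3.5  0.4 -1.3  7.9  1.2 -7.  -5.2]
[ 0.3458  0.3071  0.4629  0.3852 -0.1936] [ 0.3 -0.  -0.4  0.7  0.   1.4 -9.4  0.7  0.3 -1.4 -0.3]
```

```bash
python3 - <<'E'
import numpy as np
zs,L,a,b,o=0.3458,0.3071,0.4629,0.3852,-0.1936
dm=np.sqrt(a*a+b*b+2*a*b*np.cos(np.radians(146.6)+o));print("dmin",dm)
H=np.array([.5955,.046,.144]);E=np.array([.866,0,.5]);N=np.array([-.5,0,.866])
for tilt in(30,25,22,18,10):
    t=np.radians(tilt);n=np.array([-np.sin(t),0,np.cos(t)])
    print(tilt,[(h,round(1000*(np.linalg.norm(H-.134*E+.031*N+(h-.031)*n+L*n-[0,0,zs])-dm),1)) for h in(.023,.037,.05,.07)])
E
```

```text
dmin 0.3290357249930154
30 [(0.023, np.float64(-10.8)), (0.037, np.float64(-16.8)), (0.05, np.float64(-22.0)), (0.07, np.float64(-28.9))]
25 [(0.023, np.float64(12.9)), (0.037, np.float64(8.4)), (0.05, np.float64(4.7)), (0.07, np.float64(-0.1))]
22 [(0.023, np.float64(27.6)), (0.037, np.float64(24.0)), (0.05, np.float64(21.1)), (0.07, np.float64(17.5))]
18 [(0.023, np.float64(47.7)), (0.037, np.float64(45.2)), (0.05, np.float64(43.3)), (0.07, np.float64(41.3))]
10 [(0.023, np.float64(88.9)), (0.037, np.float64(88.4)), (0.05, np.float64(88.5)), (0.07, np.float64(89.3))]
```

The reach fit (residuals about 1 mm) shows that a full 30° tilt is just out of reach at the latch, but 24° is fine. Six degrees off lies within what the pads can take.

```bash
cat >> h.py <<'E'
def latch(k,turn,tilt=24,push=0.): # TCP k behind the bar's centre
    Q=down(179.6,tilt)@Ro.from_euler('z',turn,degrees=True).as_matrix()
    return H-.134*E+(.031-push)*N-k*Q[:,2],Q
E
python3 - <<'E'
from h import *
steps([latch(.042,0),latch(.042,-25.5),latch(.006,-25.5)])
E
```

```text
T [0.059, -0.009, -0.029] R [-0.004, 0.055, -0.0]  |d| 0.02
T [0.0, 0.0, 0.0] R [-0.0, -0.0, -0.283]  |d| 0.0
T [-0.0, -0.0, 0.12] R [0.0, 0.0, 0.0]  |d| 0.036
```

Emit:
apply_moves(
  plan=[
    {"translation":[0.01,0,-0.03],"rot":[0,0.03,0],"claw":0.6},
    {"translation":[0.03,-0.005,-0.029],"rot":[-0.004,0.055,0],"claw":0.6},
    {"translation":[0.059,-0.009,-0.029],"rot":[-0.004,0.055,0],"claw":0.6},
    {"translation":[0.059,-0.009,-0.029],"rot":[-0.004,0.055,0],"claw":0.6},
    {"translation":[0.059,-0.009,-0.029],"rot":[-0.004,0.055,0],"claw":0.6},
    {"translation":[0.059,-0.009,-0.029],"rot":[-0.004,0.055,0],"claw":0.6},
    {"translation":[0.059,-0.009,-0.029],"rot":[-0.004,0.055,0],"claw":0.6},
    {"translation":[0.059,-0.009,-0.029],"rot":[-0.004,0.055,0],"claw":0.6},
  ],
)

```text
clock: 20.6
tcp_pos: [0.4468, 0.0461, 0.1418]
orientation: [[-0.914, 0.007, 0.406], [0.008, 1.0, -0.0], [-0.406, 0.003, -0.914]]
ft_force: [-0.3, -0.1, 0.3]
opening: 0.605
gripper_force: 0.0
```

```bash
python3 - <<'E'
from h import *
s=ctrl.read_state();print(np.round(s["joint_pos"],1),np.round(s["joint_velocities"],1))
steps([latch(.042,0),latch(.042,-25.5),latch(.006,-25.5)])
E
```

```text
[ 24.4  63.2 -84.1 145.4 100.3  77.4 -34.7] [-0.   0.1 -0.   0.2 -0.   0.  -0. ]
T [-0.001, -0.0, -0.001] R [-0.0, -0.0, -0.0]  |d| 0.0
T [0.0, 0.0, 0.0] R [-0.0, -0.0, -0.283]  |d| 0.0
T [-0.0, -0.0, 0.12] R [0.0, 0.0, 0.0]  |d| 0.036
```

Emit:
apply_moves(
  plan=[
    {"translation":[0,0,0],"rot":[0,0,-0.08],"claw":0.6},
    {"translation":[0,0,0],"rot":[0,0,-0.16],"claw":0.6},
    {"translation":[0,0,0],"rot":[0,0,-0.24],"claw":0.6},
    {"translation":[0,0,0],"rot":[0,0,-0.283],"claw":0.6},
    {"translation":[0,0,0.03],"rot":[0,0,-0.283],"claw":0.6},
    {"translation":[0,0,0.06],"rot":[0,0,-0.283],"claw":0.6},
    {"translation":[0,0,0.09],"rot":[0,0,-0.283],"claw":0.6},
    {"translation":[0,0,0.09],"rot":[0,0,-0.283],"claw":0.6},
  ],
)

```text
clock: 21.4
tcp_pos: [0.4575, 0.0458, 0.1154]
orientation: [[-0.83, -0.385, 0.404], [-0.422, 0.907, -0.001], [-0.366, -0.171, -0.915]]
ft_force: [0.3, -0.2, 0.2]
opening: 0.601
gripper_force: 0.0
```

```bash
python3 - <<'E'
from h import *
s,p=wrist();print(np.round(s["joint_pos"],1),np.round(s["joint_velocities"],1),np.round(s["ft_force"],1))
steps([latch(.006,-25.5)])
c=cloud(p);T=np.array(s["orientation"]);L=(c-np.array(s["tcp_pos"]))@T
m=(np.abs(L[...,0])<.05)&(np.abs(L[...,1])<.02)&(np.abs(L[...,2]-.004)<.012)
q=L[m];print(m.sum(),rect(q[:,:2]),np.percentile(q[:,2],[5,50,95]))
cv2.imwrite("pics/w6.png",p["pixels"][:,100:540])
E
```

```text
[ 23.3  65.5 -78.8 144.5 105.5  76.3  -9.9] [ 0.1 -1.6 -1.4  0.7 -1.1 -0.5  0. ] [ 0.3 -0.2  0.2]
T [-0.003, -0.001, 0.026] R [0.001, -0.001, -0.001]  |d| 0.008
4082 (array([-1.4,  1.4]), array([12. , 59.4]), 89.3) [0.00412894 0.00717269 0.01108693]
```

View pics/w6.png

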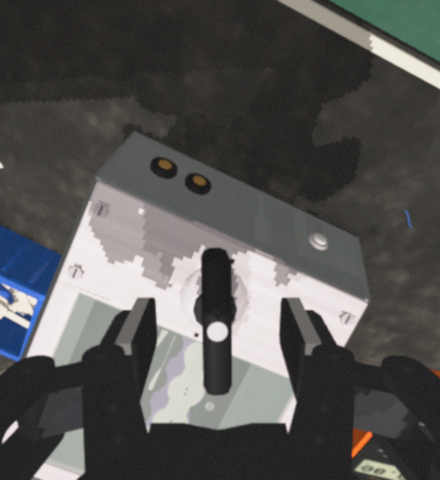

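The bar sits centred between the fingers (x≈217, between 155 and 285 px) and parallel to them. I'll descend 8 mm and grip.

Emit:
apply_moves(
  plan=[
    {"translation":[0,0.003,0.015],"rot":[0,0,0],"claw":0.5},
    {"translation":[0,0.003,0.028],"rot":[0,0,0],"claw":0.35},
    {"translation":[0,0.003,0.028],"rot":[0,0,0],"claw":0.22},
    {"translation":[0,0.003,0.028],"rot":[0,0,0],"claw":0.1},
    {"translation":[0,0.003,0.028],"rot":[0,0,0],"claw":0},
    {"translation":[0,0.003,0.028],"rot":[0,0,0],"claw":0},
    {"translation":[0,0.003,0.028],"rot":[0,0,0],"claw":0},
    {"translation":[0,0.003,0.028],"rot":[0,0,0],"claw":0},
  ],
  grip_force=60,
)

```text
clock: 22.25
tcp_pos: [0.4611, 0.0456, 0.1094]
orientation: [[-0.828, -0.385, 0.407], [-0.423, 0.906, -0.003], [-0.368, -0.175, -0.913]]
ft_force: [1.6, -5.5, 4.8]
opening: 0.126
gripper_force: 60.0
```

```bash
python3 - <<'E'
from h import *
s=ctrl.read_state();print(np.round(s["joint_pos"],1),np.round(s["ft_torque"],2))
# turn by +25.5 about the latch axis through the bar's centre, expressed in tool axes
steps([latch(.006,0),latch(.006,0,24,.015)])
E
```

```text
[ 23.1  66.4 -78.1 144.2 106.5  77.   -9.8] [-1.37 -0.19 -0.6 ]
T [-0.002, 0.001, 0.001] R [-0.002, 0.0, 0.282]  |d| 0.001
T [-0.005, 0.0, 0.05] R [0.0, 0.0, 0.0]  |d| 0.015
```

Emit:
apply_moves(
  plan=[
    {"translation":[0,0,0],"rot":[0,0,0.05],"claw":0},
    {"translation":[0,0,0],"rot":[0,0,0.1],"claw":0},
    {"translation":[0,0,0],"rot":[0,0,0.15],"claw":0},
    {"translation":[0,0,0],"rot":[0,0,0.2],"claw":0},
    {"translation":[0,0,0],"rot":[0,0,0.25],"claw":0},
    {"translation":[0,0,0],"rot":[0,0,0.283],"claw":0},
    {"translation":[0,0,0],"rot":[0,0,0.283],"claw":0},
    {"translation":[0,0,0],"rot":[0,0,0.283],"claw":0},
  ],
)

```text
clock: 23.05
tcp_pos: [0.461, 0.0467, 0.1095]
orientation: [[-0.913, 0.006, 0.407], [0.007, 1.0, -0.0], [-0.407, 0.002, -0.913]]
ft_force: [0.7, -4.2, 4.4]
opening: 0.124
gripper_force: 58.7
```

```bash
python3 - <<'E'
from h import *
s,p=wrist();print(np.round(s["joint_pos"],1),np.round(s["ft_force"],1),np.round(s["ft_torque"],2),s["opening"])
c=cloud(p);L=(c-H)@np.array([[.866,0,.5],[0,1,0],[-.5,0,.866]]).T
m=(L[...,0]<-.07)&(L[...,0]>-.185)&(np.abs(L[...,1])<.05)&(L[...,2]>.03)&(L[...,2]<.05)&(p["pixels"].max(2)<70)
q=L[m];q=q[q[:,0]<-.135];print(len(q),rect(q[:,:2]))
steps([latch(.006,0),latch(.006,0,24,.015)])
E
```

```text
[ 23.6  67.8 -80.5 144.2 105.6  79.1 -34.3] [ 0.7 -4.2  4.4] [-0.74 -0.26 -0.37] 0.1240866711834603
3279 (array([-145. ,    5.3]), array([32.5, 31.5]), 58.2)
T [-0.001, -0.002, 0.001] R [-0.0, 0.0, 0.0]  |d| 0.001
T [-0.005, 0.0, 0.05] R [0.0, 0.0, 0.0]  |d| 0.015
```

Emit:
apply_moves(
  plan=[
    {"translation":[-0.001,0,0.008],"rot":[0,0,0],"claw":0},
    {"translation":[-0.002,0,0.015],"rot":[0,0,0],"claw":0},
    {"translation":[-0.002,0,0.022],"rot":[0,0,0],"claw":0},
    {"translation":[-0.003,0,0.029],"rot":[0,0,0],"claw":0},
    {"translation":[-0.004,0,0.036],"rot":[0,0,0],"claw":0},
    {"translation":[-0.004,0,0.042],"rot":[0,0,0],"claw":0},
    {"translation":[-0.005,0,0.046],"rot":[0,0,0],"claw":0},
    {"translation":[-0.005,0,0.046],"rot":[0,0,0],"claw":0},
  ],
  grip_force=80,
)

```text
clock: 23.9
tcp_pos: [0.4677, 0.0467, 0.0978]
orientation: [[-0.913, 0.006, 0.407], [0.006, 1.0, -0.0], [-0.407, 0.002, -0.913]]
ft_force: [-2.5, -5.6, 12.1]
opening: 0.116
gripper_force: 84.3
```

The force of about 13 N over 13.5 mm matches the spring at the bottom, so the pin is in. Now I'll turn clockwise.

Emit:
apply_moves(
  plan=[
    {"translation":[0,0,0.004],"rot":[0,0,0],"claw":0},
    {"translation":[0,0,0.004],"rot":[0,0,0.07],"claw":0},
    {"translation":[0,0,0.004],"rot":[0,0,0.14],"claw":0},
    {"translation":[0,0,0.004],"rot":[0,0,0.21],"claw":0},
    {"translation":[0,0,0.004],"rot":[0,0,0.28],"claw":0},
    {"translation":[0,0,0.004],"rot":[0,0,0.35],"claw":0},
    {"translation":[0,0,0.004],"rot":[0,0,0.42],"claw":0},
    {"translation":[0,0,0.004],"rot":[0,0,0.42],"claw":0},
  ],
)

```text
clock: 24.7
tcp_pos: [0.4686, 0.0482, 0.0975]
orientation: [[-0.718, 0.564, 0.409], [0.619, 0.785, 0.004], [-0.319, 0.256, -0.912]]
ft_force: [-2.2, -4.4, 12.4]
opening: 0.118
gripper_force: 85.7
```

```bash
python3 - <<'E'
from h import *
s=ctrl.read_state();print(np.round(s["joint_pos"],1),np.round(s["ft_force"],1),np.round(s["ft_torque"],2),s["opening"])
steps([latch(.006,0,24,.014),latch(.006,90,24,.014)]); steps([latch(.006,90,24,.014)])
E
```

```text
[ 24.2  71.3 -81.9 143.3 106.6  82.1 -70.3] [-2.2 -4.4 12.4] [-0.25 -0.6  -0.03] 0.1177810701041432
T [-0.004, -0.006, 0.001] R [0.003, 0.001, -0.42]  |d| 0.002
T [0.0, 0.0, 0.0] R [0.0, -0.0, 1.0]  |d| 0.0
T [-0.004, -0.006, 0.001] R [0.003, -0.002, 0.579]  |d| 0.002
```

Turning well with low forces. I'll finish the quarter turn.

Emit:
apply_moves(
  plan=[
    {"translation":[0,0,0],"rot":[0,0,0.07],"claw":0},
    {"translation":[0,0,0],"rot":[0,0,0.15],"claw":0},
    {"translation":[0,0,0],"rot":[0,0,0.23],"claw":0},
    {"translation":[0,0,0],"rot":[0,0,0.31],"claw":0},
    {"translation":[0,0,0],"rot":[0,0,0.39],"claw":0},
    {"translation":[0,0,0],"rot":[0,0,0.47],"claw":0},
    {"translation":[0,0,0],"rot":[0,0,0.55],"claw":0},
    {"translation":[0,0,0],"rot":[0,0,0.55],"claw":0},
  ],
)

```text
clock: 25.5
tcp_pos: [0.4703, 0.0489, 0.0985]
orientation: [[-0.037, 0.91, 0.413], [0.999, 0.038, 0.005], [-0.011, 0.413, -0.911]]
ft_force: [-0.8, -4.2, 12.7]
opening: 0.115
gripper_force: 89.3
```

```bash
python3 - <<'E'
from h import *
s=ctrl.read_state();print(np.round(s["joint_pos"],1),np.round(s["ft_force"],1),np.round(s["ft_torque"],2),s["opening"])
steps([latch(.006,90,24,.014)])
E
```

```text
[  24.4   72.   -83.1  143.2  106.3   83.4 -119.3] [-0.8 -4.2 12.7] [-0.07 -1.8   0.06] 0.11522230197336468
T [-0.009, -0.007, 0.001] R [0.005, -0.003, 0.029]  |d| 0.004
```

Turned to 1.52 rad. Release and back off.

Emit:
apply_moves(
  plan=[
    {"translation":[0,0,-0.004],"rot":[0,0,0],"claw":0.15},
    {"translation":[0,0,-0.008],"rot":[0,0,0],"claw":0.3},
    {"translation":[0,0,-0.01],"rot":[0,0,0],"claw":0.45},
    {"translation":[0,0,-0.01],"rot":[0,0,0],"claw":0.5},
    {"translation":[0,0,-0.03],"rot":[0,0,0],"claw":0.5},
    {"translation":[0,0,-0.07],"rot":[0,0,0],"claw":0.5},
    {"translation":[0,0,-0.12],"rot":[0,0,0],"claw":0.5},
    {"translation":[0,0,-0.15],"rot":[0,0,0],"claw":0.5},
  ],
)

```text
clock: 26.3
tcp_pos: [0.4495, 0.0472, 0.1381]
orientation: [[-0.037, 0.913, 0.406], [0.999, 0.04, 0.001], [-0.016, 0.406, -0.914]]
ft_force: [-0.0, 0.2, 0.6]
opening: 0.501
gripper_force: 0.0
```

```bash
python3 - <<'E'
from h import *
s,p=wrist();print(np.round(s["joint_pos"],1),np.round(s["tcp_pos"],3),np.round(s["ft_force"],1))
c=cloud(p);L=(c-H)@np.array([[.866,0,.5],[0,1,0],[-.5,0,.866]]).T
ok=np.isfinite(L).all(2)
m=ok&(np.abs(L[...,0]+.134)<.03)&(np.abs(L[...,1])<.05)&(L[...,2]>.012)&(L[...,2]<.04)
q=L[m];print(len(q),np.percentile(q[:,2],[5,50,95]),rect(q[q[:,2]>.018][:,:2]))
pl=L[ok&(L[...,0]<-.1)&(L[...,0]>-.16)&(np.abs(L[...,1])>.045)&(np.abs(L[...,1])<.07)&(np.abs(L[...,2])<.02)];print("plate z",np.median(pl[:,2]),len(pl))
sc=ctrl.snapshot("scene");a=sc["pixels"]
cv2.imwrite("pics/m7.png",np.hstack([cv2.resize(p["pixels"],(400,300)),cv2.resize(a[120:300,220:400],(300,300))]))
E
```

```text
[  24.1   63.5  -83.2  145.1  101.1   77.1 -121.9] [0.449 0.047 0.138] [-0.   0.2  0.6]
2941 [0.01845542 0.02663487 0.02810896] (array([-134. ,    2.3]), array([12.1, 59.4]), 2.5)
plate z 4.3535987310642515e-06 9387
```

View pics/m7.png

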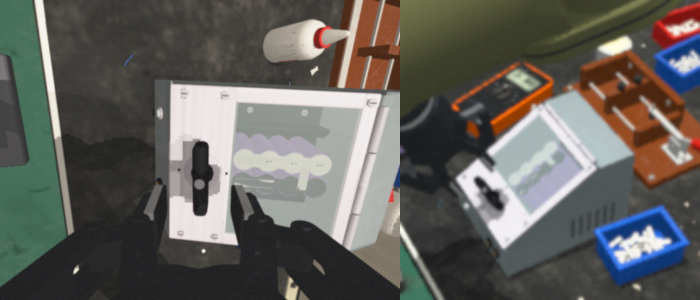

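The bar now lies across the slope (1.53 rad), its top has dropped about 10.7 mm from the sprung-out height (in the notch), the guard is flat, and nothing touches the gripper. Handing in.

```bash
python3 -c "
from workcell import ctrl
print(ctrl.job_done())"
```

```text
the job is handed in; nothing more can be done
None
```

I handed the job in at about 26 s of the 67 s allowed: the pack sits flat on the bay floor between the rails, the guard is shut, and the latch is turned to about 1.53 rad and sprung back into its notch at about 11 mm. These are my own camera and force readings, since the hand-in returned no verdict.

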